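# Change the test discs in a two-station snap-over clamp jig

## Robot

A 7-joint arm with a two-finger parallel gripper is mounted at the origin on a cart in front of the work surface, level with it; the furniture and walls round the work are solid. World frame = base frame: x ahead of the robot, y to its left, z up, the work surface at z = 0. Lengths are in m, angles in rad, forces in N, time in s.
With the tool pointing down it reaches from about 0.4 to 0.85 m from the base axis. Payload 4.5 kg.
Tool frame: the origin (TCP) lies at the very end of the fingers, on their centre line; the grasp point (between the pads) lies 19 mm behind it; z points along the fingers, y is the line along which they close (so a half turn about z gives the same grasp; the last joint's range is limited). The gripper opens to 88 mm and grips with 3 to 60 N. Pads are 18 mm wide; open, the fingers measure 123 mm over their backs; the gripper's body (75 mm by 187 mm) begins 45 mm behind the grasp point.
Start: joints at [1.317, 0.689, -0.195, 1.565, 0.157, 0.902, -0.215], TCP at [0.177, -0.599, 0.239] pointing down, gripper open.
Joint ranges: [-3.01, 3.01], [-0.46, 2.08], [-1.47, 1.51], [0.13, 2.56], [-1, 4.14], [0.04, 2.09], [-2.66, 2.66]. Speed limits (rad/s): [2.57, 2.57, 3.14, 3.14, 3.14, 3.14, 3.14].

## Interface

Orientations are given as a unit quaternion [x, y, z, w].
In Python, from plant import r, eyes, nets gives the robot as it stands.
- The arm moves only by the shell command python3 -m pendant 'ROWS' [FORCE]. ROWS is JSON, a list of rows, each an object of numbers: "claw": the opening, from 0 (shut) to 1 (fully open); "dx", "dy", "dz": the shift along the world's x, y, z in mm; "twist": the turn about the world's z in rad. In form: [{"claw": .., "dx": .., "dy": .., "dz": .., "twist": ..}, ...]. A call has 1 to 8 rows; each row is the pose to reach, as a shift and turn from the pose commanded when the call began; what a row does not reach only later rows make up. A row lasts 1/10 s, in which the tool goes at most 50 mm and 8.59 degrees, less where a joint would pass 70% of its speed; a pose out of reach is approached as far as the arm can. A call with a gripper value outside its range is refused whole. The fingers move at their own pace and stop on an object; FORCE is the grip in N (left out, the last holds). Time passes only in rows, so rows that repeat a pose let the fingers close. It gives the time, the measured TCP pose, the force, the opening and the grip force at its end, in the units of the state.
- r.get_state(): the state, without advancing time (a new reading comes with each control period).
- eyes.snapshot(name): name is "scene" or "top" or "wrist"; returns (picture, depth): 480x640x3 uint8, blue, green, red; 480x640 float32, m along the optical axis (not along the pixel's ray), 0 where there is no reading.
- eyes.camera_info(name): a dict with "K" (3x3 intrinsics, pixels), "D" ([k1, k2, p1, p2, k3] as OpenCV has them; the pictures are not rectified), "world_to_cam" (4x4, takes a point from world to camera coordinates); the wrist camera has in their place "T_tool_cam" (4x4, takes a point from camera to tool coordinates, whose origin is the TCP and whose axes are the flange's). Camera axes: x right, y down, z forward; pixel columns grow to the right and rows downward; lengths in m; the calibration is good to about 2 mm. A picture is of the moment at which its call begins: read the wrist's pose just before it. camera_info takes no time and is no camera call.
- r.finish_job(): hands the job in; it is judged then, once.
Trained networks look in the newest picture that a camera, given by its name, has taken for a name from the list of things; names that differ only in an ending like _2 or _b are one class to them, and where a whole thing is asked for, a point or a joint stands for the part that bears it (a point fixed in the world has none). Each returns a list of dicts, best first, with "confidence" (0 to 1); they miss things now and then, are a little off and sometimes report something else, mostly with a low value. They report only what shows in the picture. A call takes as long as a camera call.
- nets.spot_in(camera, query): "box" ([left, top, width, height] as shares, 0 to 1, of the picture: columns of its width, rows of its height, round what is visible of it).
- nets.place_of(camera, query): "position" ([column, row] as shares, 0 to 1, of the picture: columns of its width, rows of its height: a listed point, or the origin of a listed thing).
The state is a dict: "clock": time; "q": joint angles; "qd": joint speeds; "joint_torque": joint torques, N m; "tool_pos": TCP position; "eef_rot": TCP orientation; "contact_force": force on the tool from outside, world axes, zero at the start; "moment": the same for the moment, N m; "opening": opening from 0.0 (shut) to 1.0 (fully open); "finger_force": force on a finger pad.
Only numpy, scipy, OpenCV 4.12 (cv2) and the standard library are available. Lean on these libraries where they do the work, as an engineer would, in place of code of your own. Each camera call takes 0.05 s, during which the arm holds its last target. There are 200 camera calls.

## Task

Change over the test discs in the clamp jig: snap the clamps open, take out every disc that is in the jig and stack it neatly on the small brown box (a second one goes centred on top of the first), then lay the two discs that wait on the bench centred on the jig's two round seats, one on each, and snap both clamps shut over them. Leave the other things on the bench as they are.

Things in the scene. Friction and masses are not known exactly. Their poses are not given: they have to be found in the camera images.
- jig: aluminium clamp jig, fixed to the bench, base 114 mm (x) by 146 mm (y) by 16 mm high; origin at the centre of its underside. Its x axis points from the hinge side, which is turned to the robot, to the seat side. On it stand two round steel seats (40 mm across, top face 22 mm above the bench) and two separate clamp flaps; hinge cheeks and shafts along jig x = -39 mm reach 45 mm above the bench
- seat_a (a point): centre of the top face of seat A, 22 mm above the bench; at jig x = 23, y = -21 mm
- seat_b (a point): centre of the top face of seat B, 22 mm above the bench; at jig x = 23, y = 47 mm
- clamp_a (a joint): angle of the bistable flap over seat A, rad: 0 shut (level over the seat; about 0.02 on a disc), 1.80 open (13 degrees past upright, leaning to the hinge side). A spring drives it from the middle, 0.90, to the nearer stop. Hinge line: jig x = -39 mm, along jig y, 38 mm above the bench. The flap is a steel tongue 18 mm wide, 4 mm thick, 70 mm long, over the seat's middle, with a rubber foot
- clamp_b (a joint): angle of the bistable flap over seat B, rad: 0 shut (level over the seat; about 0.02 on a disc), 1.80 open (13 degrees past upright, leaning to the hinge side). A spring drives it from the middle, 0.90, to the nearer stop. Hinge line: jig x = -39 mm, along jig y, 38 mm above the bench. The flap is a steel tongue 18 mm wide, 4 mm thick, 70 mm long, over the seat's middle, with a rubber foot
- knob_a (a point): centre of the black roller knob on clamp A's stalk: 16 mm across and 16 mm long, turning freely about an axis along jig y; 58 mm from the hinge line, at jig y = -55 mm beside the tongue. The stalk leans 52 degrees from upright to the seat side (+x) when shut, 52 to the other side when open. Push it level across the hinge line, about 5 N, until it is past upright: the flap then springs over
- knob_b (a point): centre of the black roller knob on clamp B's stalk: 16 mm across and 16 mm long, turning freely about an axis along jig y; 58 mm from the hinge line, at jig y = 13 mm beside the tongue. The stalk leans 52 degrees from upright to the seat side (+x) when shut, 52 to the other side when open. Push it level across the hinge line, about 5 N, until it is past upright: the flap then springs over
- done_a_mid (a point): grey test disc, 46 mm across and 12 mm thick, plain and flat on both faces; this point is its centre, half-way up, z along the disc's axis. A finished disc; starts clamped on seat A, if present
- done_b_mid (a point): grey test disc, 46 mm across and 12 mm thick, plain and flat on both faces; this point is its centre, half-way up, z along the disc's axis. A finished disc; starts clamped on seat B, if present
- new_a_mid (a point): grey test disc, 46 mm across and 12 mm thick, plain and flat on both faces; this point is its centre, half-way up, z along the disc's axis. A new disc; starts lying on the bench
- new_b_mid (a point): grey test disc, 46 mm across and 12 mm thick, plain and flat on both faces; this point is its centre, half-way up, z along the disc's axis. A new disc; starts lying on the bench
- box_top (a point): centre of the top face of the small brown box, 40 mm (its x) by 70 mm (its y), 22 mm high, which does not move; the finished discs are stacked here, the first then has its centre 28 mm above the bench and a second 40 mm. Between jig and box stands a balance with a pan 106 mm high, beyond it instruments up to 310 mm high (x over 0.56 near y = 0; y under -0.2 beside the box): cross over the front of the balance
- lid: bystander: loose tin lid, 65 mm across, 10 mm high; origin at the centre of its underside
- cap: bystander: small loose spray gun air cap, 30 mm across, 24 mm high; origin at the centre of its underside
- tape: bystander: loose roll of tape, 94 mm across, 19 mm high; origin at the centre of its underside

How it is judged:
At the end, for the whole second after the job is handed in: Each new disc lies flat on one of the two seats, its centre within 5 mm of the seat's, both clamps snapped shut (joint below 0.08 rad); every finished disc lies flat on the box or on the disc stacked there, its centre within 7 mm of the middle of the box ((horizontal distance between new_a_mid and seat_a below 0.005 m or horizontal distance between new_a_mid and seat_b below 0.005 m) and height (world z) of new_a_mid between 0.025 and 0.031 m and angle between the z axis of each of new_a_mid, new_b_mid, done_a_mid, done_b_mid and the z axis of jig, either way round below 0.1 rad and (horizontal distance between new_b_mid and seat_a below 0.005 m or horizontal distance between new_b_mid and seat_b below 0.005 m) and height (world z) of new_b_mid between 0.025 and 0.031 m and horizontal distance between each of done_a_mid, done_b_mid and box_top below 0.007 m and height (world z) of done_a_mid between 0.025 and 0.0435 m and height (world z) of done_b_mid between 0.025 and 0.0435 m and value of joint each of clamp_a, clamp_b below 0.08 rad); the robot touches nothing.
It fails at once if a bystander (lid, air cap, tape roll) is pushed more than 3 cm (distance of any of lid, cap, tape from where it was at the start of the episode above 0.03 m).
Of done_a, done_b only 1 to 2 are there at a start; the rules pass over those that are not, and their reading is None.
At some moment in a run one of new_a, new_b may be knocked a few centimetres aside while the robot is not near it.
Once in a run the grip may slacken for a moment while it holds something.
It also fails if it takes over 210 s, if anything falls off the work surface, if the arm or the gripper's body presses on something with over 40 N, if the wrist force passes 120 N, or if a joint passes its speed limit or range.

## Working session

There is one attempt and no reset: what is moved stays moved. The work goes in short steps, Python scripts to look and compute and a shell command to move; the robot and the scene stay as the last step left them, time stands still between calls to the robot, and variables do not carry over. Pictures are saved under pics/ and viewed, at most 14 in all, crops included, and the job is handed in when it is done.

```bash
mkdir -p pics; ls
cat > h.py <<'E'
import numpy as np, cv2
from scipy.spatial.transform import Rotation as R
from plant import r, eyes, nets
def cam(name):
    i=eyes.camera_info(name); K=np.array(i["K"]);D=np.array(i["D"],float)
    if name=="wrist":
        s=r.get_state(); T=np.eye(4);T[:3,:3]=R.from_quat(s["eef_rot"]).as_matrix();T[:3,3]=s["tool_pos"]
        W=T@np.array(i["T_tool_cam"])
    else: W=np.linalg.inv(np.array(i["world_to_cam"]))
    return K,D,W
def ray(c,px):
    K,D,W=c; u=cv2.undistortPoints(np.array([[px]],float),K,D)[0,0]
    return W[:3,3],W[:3,:3]@np.array([u[0],u[1],1])
def at_z(c,px,z):
    o,d=ray(c,px); return o+d*(z-o[2])/d[2]
def proj(c,p):
    K,D,W=c; V=np.linalg.inv(W); q,_=cv2.projectPoints(np.array([p],float),cv2.Rodrigues(V[:3,:3])[0],V[:3,3],K,D); return q[0,0]
def cloud(c,dep):
    K,D,W=c; v,u=np.mgrid[:480,:640]; n=cv2.undistortPoints(np.stack([u,v],-1).reshape(-1,1,2).astype(float),K,D).reshape(480,640,2)
    P=np.concatenate([n,np.ones((480,640,1))],-1)*dep[...,None]
    return P@W[:3,:3].T+W[:3,3]
E
python3 - <<'E'
from h import *
Z=dict(jig=0,knob_a=.07,done_a_mid=.028,new_a_mid=.006,box_top=.022,seat_a=.022,lid=0,cap=0,tape=0)
for n in("scene","top"):
    c=cam(n);im,d=eyes.snapshot(n);cv2.imwrite(f"pics/{n}0.png",im);np.save(n,d)
    print(n,c[2][:3,3].round(2))
    for q,z in Z.items():
        for o in nets.place_of(n,q)[:4]:
            p=np.array(o["position"])*[640,480];print(q,round(o["confidence"],2),p.round(),at_z(c,p,z).round(3))
E
```

```text
pics
scene [-0.23  0.72  0.6 ]
knob_a 0.9 [212. 286.] [0.526 0.358 0.07 ]
knob_a 0.63 [190. 301.] [0.505 0.416 0.07 ]
done_a_mid 0.73 [199. 310.] [0.525 0.391 0.028]
new_a_mid 0.72 [394. 269.] [ 0.417 -0.045  0.006]
box_top 0.64 [390. 244.] [ 0.486 -0.104  0.022]
seat_a 0.71 [173. 329.] [0.51  0.455 0.022]
seat_a 0.65 [196. 313.] [0.527 0.397 0.022]
lid 0.61 [466. 246.] [ 0.382 -0.275  0.   ]
cap 0.68 [190. 288.] [0.648 0.352 0.   ]
cap 0.39 [422. 253.] [ 0.429 -0.159  0.   ]
tape 0.95 [147. 293.] [0.688 0.434 0.   ]
top [0.26 0.08 1.35]
jig 0.69 [194. 243.] [0.489 0.397 0.   ]
knob_a 0.7 [207. 224.] [0.525 0.357 0.07 ]
knob_a 0.58 [176. 234.] [0.496 0.425 0.07 ]
done_a_mid 0.73 [199. 228.] [0.521 0.384 0.028]
new_a_mid 0.68 [378. 289.] [ 0.415 -0.052  0.006]
seat_a 0.93 [196. 227.] [0.525 0.392 0.022]
seat_a 0.93 [167. 236.] [0.498 0.457 0.022]
cap 0.48 [224. 182.] [0.647 0.344 0.   ]
```

View pics/top0.png

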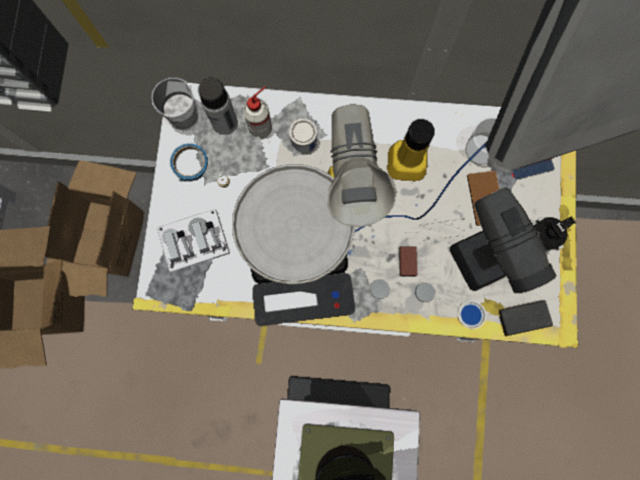

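View pics/scene0.png

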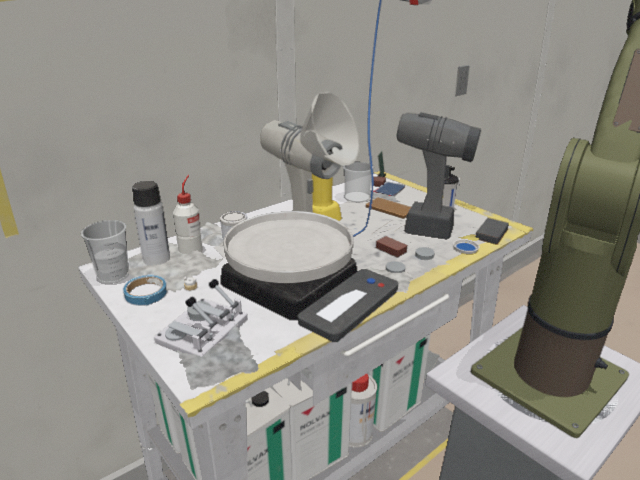

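The top view shows the jig with both clamps shut at about (194,240), new discs at (379,289) and (425,292), the brown box at (408,261), the lid at (470,315), the tape at (190,161) and the cap at (224,181). In the scene view, both knobs lean to the seat side.

Run:
```python
from h import *
s=r.get_state();print(s["tool_pos"],R.from_quat(s["eef_rot"]).as_matrix().round(2).tolist(),s["q"])
c=cam("top");P=cloud(c,np.load("top.npy"));im=cv2.imread("pics/top0.png")
def blob(l,t,w,h,z0,z1):
    m=np.zeros((480,640),bool);m[t:t+h,l:l+w]=1;m&=(P[...,2]>z0)&(P[...,2]<z1);q=P[m]
    print(len(q),np.median(q,0).round(3), ((q.min(0)+q.max(0))/2).round(3), cv2.minAreaRect((q[:,:2]*1000).astype(np.float32)))
blob(395,240,25,40,.014,.03)      #box
blob(365,277,28,26,.007,.02); blob(412,280,28,26,.007,.02); blob(452,300,35,32,.005,.02)
# height map on 5cm grid, robot frame
print("y:",np.arange(55,-60,-5))
for x in np.arange(.2,.8,.05):
    row=[]
    for y in np.arange(.55,-.6,-.05):
        m=(abs(P[...,0]-x)<.025)&(abs(P[...,1]-y)<.025);row.append(int(1000*P[...,2][m].max()) if m.any() else -1)
    print(round(x,2),row)
# seat/clamp area points
print(at_z(c,(425,292),.006),at_z(c,(408.5,261),.022))
```

```text
[ 0.17741565 -0.59932301  0.23874359] [[0.96, 0.28, 0.0], [0.28, -0.96, -0.0], [-0.0, 0.0, -1.0]] [ 1.31679273  0.68909808 -0.19455992  1.56529743  0.15730924  0.90248078
 -0.21510832]
527 [ 0.488 -0.116  0.022] [ 0.488 -0.115  0.022] ((487.0967712402344, -115.73722076416016), (70.03709411621094, 42.65795135498047), 5.6794233322143555)
378 [ 0.412 -0.048  0.012] [ 0.41  -0.05   0.013] ((411.4249267578125, -49.92416763305664), (54.7342643737793, 61.386348724365234), 4.699163913726807)
301 [ 0.417 -0.16   0.013] [ 0.417 -0.16   0.014] ((418.634521484375, -163.10414123535156), (44.605682373046875, 72.5118179321289), 21.63630485534668)
373 [ 0.377 -0.273  0.008] [ 0.373 -0.265  0.011] ((372.6748962402344, -265.47509765625), (72.60233306884766, 80.01448822021484), 3.078101873397827)
y: [ 55  50  45  40  35  30  25  20  15  10   5   0  -5 -10 -15 -20 -25 -30
 -35 -40 -45 -50 -55]
0.2 [-791, -794, -794, -792, -795, -788, -795, -789, -792, -797, -795, -794, -793, -791, -793, -793, -793, -793, -787, -790, -797, -787, -793]
0.25 [-794, -793, -790, -791, -792, -791, -795, -794, -792, 1349, -797
[... 567 characters left out ...]
 [-1, 7, 22, 45, 82, 110, 93, 91, 94, 363, 380, 291, 355, 773, 799, 751, 676, 601, -1, 138, 136, 13, -1]
0.6 [-1, 9, 6, 7, 7, 112, 109, 96, 94, 311, 387, 389, 361, 867, 875, 865, 801, 711, 619, 136, 126, 10, -1]
0.65 [-1, 6, 25, 26, 30, 19, 109, 110, 110, 289, 320, 313, -1, 9, 258, 304, 17, 16, 7, 9, 10, 11, -1]
0.7 [-1, 19, 26, 27, 19, 23, 18, 27, 104, 297, 308, 299, 62, 209, 205, 309, 17, 19, 14, 16, 8, 9, -1]
0.75 [-1, 121, 121, 167, 202, 128, 124, 78, 79, 297, 307, 293, 202, 212, 209, 9, 107, 82, 15, 15, 17, 10, -1]
0.8 [-1, 124, 120, 203, 205, 156, 190, 77, 77, 25, -1, 8, 8, 44, 7, 8, 106, 90, -1, -1, 6, 11, -1]
[ 0.41769662 -0.16118722  0.006     ] [ 0.48557629 -0.11640422  0.022     ]
```

```bash
python3 -m pendant '[{"dz":50,"dy":20},{"dz":90,"dx":30,"dy":60},{"dz":90,"dx":55,"dy":105},{"dz":90,"dx":80,"dy":150},{"dz":90,"dx":100,"dy":195},{"dz":90,"dx":120,"dy":240},{"dz":90,"dx":150,"dy":280},{"dz":90,"dx":165,"dy":325}]' && python3 -m pendant '[{"dx":15,"dy":45},{"dx":30,"dy":90},{"dx":50,"dy":135},{"dx":60,"dy":170},{"dx":60,"dy":170},{"dx":60,"dy":170}]'
python3 - <<'E'
from h import *
c=cam("wrist");im,d=eyes.snapshot("wrist");cv2.imwrite("pics/w1.png",im)
print(c[2][:3].round(3).tolist(),r.get_state()["tool_pos"])
P=cloud(c,d)
for q,z in dict(new_a_mid=.006,box_top=.022,lid=0).items():
  for o in nets.place_of("wrist",q)[:4]:
    p=np.array(o["position"])*[640,480];print(q,round(o["confidence"],2),p.round(),at_z(c,p,z).round(4))
np.save("w1c",P)
E
```

```text
[[0.283, -0.915, -0.289, 0.253], [-0.959, -0.27, -0.085, -0.578], [-0.0, 0.301, -0.954, 0.386]] [ 0.17741944 -0.59932328  0.23875218]validation failed for argument at $[0]...
```

```bash
python3 -m pendant '[{"claw":1,"dx":0,"dy":20,"dz":50,"twist":0},{"claw":1,"dx":30,"dy":60,"dz":90,"twist":0},{"claw":1,"dx":55,"dy":105,"dz":90,"twist":0},{"claw":1,"dx":80,"dy":150,"dz":90,"twist":0},{"claw":1,"dx":100,"dy":195,"dz":90,"twist":0},{"claw":1,"dx":120,"dy":240,"dz":90,"twist":0},{"claw":1,"dx":150,"dy":280,"dz":90,"twist":0},{"claw":1,"dx":165,"dy":325,"dz":90,"twist":0}]' && python3 -m pendant '[{"claw":1,"dx":15,"dy":45,"dz":0,"twist":0},{"claw":1,"dx":30,"dy":90,"dz":0,"twist":0},{"claw":1,"dx":50,"dy":135,"dz":0,"twist":0},{"claw":1,"dx":60,"dy":170,"dz":0,"twist":0},{"claw":1,"dx":60,"dy":170,"dz":0,"twist":0},{"claw":1,"dx":60,"dy":170,"dz":0,"twist":0}]'
cat > look.py <<'E'
from h import *
def look(name,qs):
    c=cam("wrist");im,d=eyes.snapshot("wrist");cv2.imwrite(f"pics/{name}.png",im);s=r.get_state()
    print("cam",c[2][:3,3].round(3),"tcp",np.round(s["tool_pos"],4),"yaw",R.from_quat(s["eef_rot"]).as_matrix()[:2,0].round(3),"t",s["clock"])
    for q,z in qs.items():
        for o in nets.place_of("wrist",q)[:4]:
            p=np.array(o["position"])*[640,480];print(q,round(o["confidence"],2),p.round(),at_z(c,p,z).round(4))
    return c,im,cloud(c,d)
E
python3 - <<'E'
from look import *
look("w1",dict(new_a_mid=.006,box_top=.022))
E
```

```text
clock: 2.0
tool_pos: [0.3396, -0.2838, 0.3292]
eef_rot: [0.99, 0.143, 0.001, 0.001]
contact_force: [0.1, -0.2, 0.9]
opening: 0.999
finger_force: 0.0
clock: 2.6
tool_pos: [0.398, -0.115, 0.3289]
eef_rot: [0.99, 0.144, 0.0, 0.0]
contact_force: [0.1, -1.1, 0.0]
opening: 0.997
finger_force: 0.0
cam [ 0.473 -0.094  0.476] tcp [ 0.3977 -0.116   0.3288] yaw [0.959 0.283] t 2.65
new_a_mid 0.79 [269. 155.] [ 0.4194 -0.049   0.006 ]
box_top 0.94 [333. 111.] [ 0.4931 -0.1124  0.022 ]
```

```bash
python3 -m pendant '[{"claw":0,"dx":0,"dy":50,"dz":0,"twist":0},{"claw":0,"dx":0,"dy":100,"dz":0,"twist":0},{"claw":0,"dx":0,"dy":150,"dz":0,"twist":0.1},{"claw":0,"dx":0,"dy":200,"dz":0,"twist":0.11},{"claw":0,"dx":0,"dy":250,"dz":0,"twist":0.11},{"claw":0,"dx":10,"dy":300,"dz":0,"twist":0.11},{"claw":0,"dx":20,"dy":350,"dz":0,"twist":0.11},{"claw":0,"dx":35,"dy":395,"dz":0,"twist":0.11}]' 10 && python3 -m pendant '[{"claw":0,"dx":15,"dy":45,"dz":-20,"twist":0},{"claw":0,"dx":27,"dy":100,"dz":-30,"twist":0},{"claw":0,"dx":27,"dy":100,"dz":-30,"twist":0},{"claw":0,"dx":27,"dy":100,"dz":-30,"twist":0}]'
python3 - <<'E'
from look import *
c,im,P=look("w2",dict(seat_a=.022,knob_a=.0737,done_a_mid=.028,jig=0))
np.save("w2c",P)
E
```

```text
clock: 3.55
tool_pos: [0.4335, 0.2803, 0.3288]
eef_rot: [0.98, 0.197, -0.0, 0.0]
contact_force: [2.0, 0.3, 1.2]
opening: 0.299
finger_force: 0.0
clock: 3.95
tool_pos: [0.4602, 0.3799, 0.2976]
eef_rot: [0.98, 0.198, -0.001, 0.0]
contact_force: [-0.5, -1.3, -0.1]
opening: 0.009
finger_force: 0.0
cam [0.533 0.409 0.445] tcp [0.4606 0.378  0.2982] yaw [0.923 0.386] t 4.0
seat_a 0.8 [322. 133.] [0.5257 0.3957 0.022 ]
seat_a 0.77 [266. 134.] [0.5002 0.455  0.022 ]
knob_a 0.86 [359. 151.] [0.5252 0.3562 0.0737]
knob_a 0.55 [294. 154.] [0.4963 0.4158 0.0737]
knob_a 0.31 [578. 331.] [0.4362 0.0224 0.0737]
done_a_mid 0.71 [330. 138.] [0.5252 0.3853 0.028 ]
jig 0.85 [309. 153.] [0.4974 0.4005 0.    ]
```

View pics/w2.png

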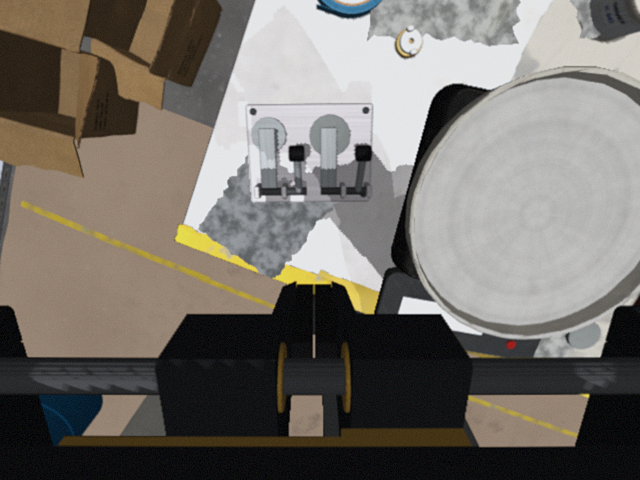

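The wrist view shows the jig square to the image. Seat A (330,135) carries a disc, and the circle at B (268,132) is smaller, so it looks like bare seat. Knobs are at (362,152) and (296,152), both shut.

Run:
```python
from h import *
c=cam("wrist");P=np.load("w2c.npy")
for px in[(248,104),(372,103),(374,200),(249,202)]: print(at_z(c,px,.016).round(4))
q=np.mean([at_z(c,p,.016) for p in[(248,104),(372,103),(374,200),(249,202)]],0);print("ctr",q.round(4))
print("disc A top z",np.median(P[140:150,316:321,2]),np.median(P[125:150,344:347,2]),"B",np.median(P[125:145,280:284,2]),"plate",np.median(P[110:114,290:310,2]))
o=np.array([.4968,.4030]);a=.396;M=np.array([[np.cos(a),-np.sin(a)],[np.sin(a),np.cos(a)]])
for n,p in dict(knobA=(.0067,-.055),knobB=(.0067,.013),A=(.023,-.021),B=(.023,.047)).items(): print(n,(o+M@p).round(4))
```

```text
[0.5241 0.4834 0.016 ]
[0.5794 0.3533 0.016 ]
[0.4787 0.3028 0.016 ]
[0.4171 0.4443 0.016 ]
ctr [0.4998 0.3959 0.016 ]
disc A top z 0.03546638033959834 0.03511261035642027 B 0.022713637654498492 plate 0.017086824235361425
knobA [0.5242 0.3548]
knobB [0.498  0.4176]
A [0.5261 0.3925]
B [0.4999 0.4552]
```

```bash
python3 -m pendant '[{"claw":0,"dx":40,"dy":-7,"dz":-20,"twist":0},{"claw":0,"dx":87,"dy":-14,"dz":-60,"twist":0},{"claw":0,"dx":87,"dy":-14,"dz":-108,"twist":0},{"claw":0,"dx":87,"dy":-14,"dz":-156,"twist":0},{"claw":0,"dx":87,"dy":-14,"dz":-200,"twist":0},{"claw":0,"dx":87,"dy":-14,"dz":-226,"twist":0},{"claw":0,"dx":87,"dy":-14,"dz":-226,"twist":0}]' && python3 -m pendant '[{"claw":0,"dx":-10,"dy":-4,"dz":0,"twist":0},{"claw":0,"dx":-20,"dy":-8,"dz":0,"twist":0},{"claw":0,"dx":-30,"dy":-13,"dz":0,"twist":0},{"claw":0,"dx":-40,"dy":-17,"dz":0,"twist":0},{"claw":0,"dx":-50,"dy":-21,"dz":0,"twist":0},{"claw":0,"dx":-62,"dy":-26,"dz":0,"twist":0},{"claw":0,"dx":-62,"dy":-26,"dz":0,"twist":0},{"claw":0,"dx":-62,"dy":-26,"dz":0,"twist":0}]'
python3 - <<'E'
from look import *
look("w3",dict(knob_a=.0737))
E
```

```text
clock: 4.9
tool_pos: [0.545, 0.3622, 0.0692]
eef_rot: [0.98, 0.197, -0.003, 0.002]
contact_force: [0.6, -0.2, -0.0]
opening: 0.006
finger_force: 0.0
clock: 5.7
tool_pos: [0.4864, 0.3402, 0.0747]
eef_rot: [0.98, 0.197, 0.002, -0.001]
contact_force: [-0.2, 0.6, -0.1]
opening: 0.008
finger_force: 0.0
cam [0.558 0.369 0.222] tcp [0.4865 0.3403 0.0743] yaw [0.922 0.387] t 5.75
knob_a 0.96 [320. 392.] [0.4399 0.3161 0.0737]
knob_a 0.93 [159. 215.] [0.4981 0.4164 0.0737]
```

View pics/w3.png

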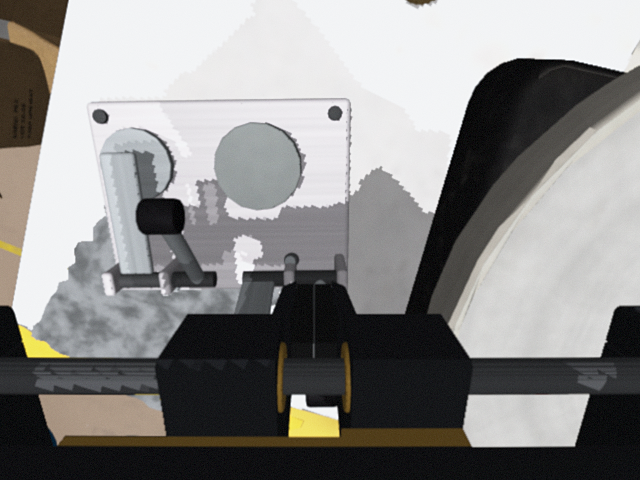

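Clamp A is open; the finished disc is at (258,166), seat B is bare, and knob B is at (160,216), still shut. Opening B next.

```bash
python3 - <<'E'
from h import *
c=cam("wrist")
print("disc",at_z(c,(258,166),.034).round(4)); e=[at_z(c,p,.016) for p in[(89,103),(349,99)]];print(e)
d=e[1]-e[0];a=np.arctan2(d[0],-d[1]);m=(e[0]+e[1])/2;M=np.array([[np.cos(a),-np.sin(a)],[np.sin(a),np.cos(a)]]);print(a,"origin",m[:2]-M@[.057,0])
E
python3 -m pendant '[{"claw":0,"dx":15,"dy":10,"dz":45,"twist":0},{"claw":0,"dx":45,"dy":35,"dz":65,"twist":0},{"claw":0,"dx":45,"dy":78,"dz":65,"twist":0},{"claw":0,"dx":35,"dy":88,"dz":25,"twist":0},{"claw":0,"dx":35,"dy":88,"dz":0,"twist":0},{"claw":0,"dx":35,"dy":88,"dz":0,"twist":0}]' && python3 -m pendant '[{"claw":0,"dx":-10,"dy":-4,"dz":0,"twist":0},{"claw":0,"dx":-20,"dy":-8,"dz":0,"twist":0},{"claw":0,"dx":-30,"dy":-13,"dz":0,"twist":0},{"claw":0,"dx":-40,"dy":-17,"dz":0,"twist":0},{"claw":0,"dx":-50,"dy":-21,"dz":0,"twist":0},{"claw":0,"dx":-62,"dy":-26,"dz":0,"twist":0},{"claw":0,"dx":-62,"dy":-26,"dz":0,"twist":0},{"claw":0,"dx":-62,"dy":-26,"dz":0,"twist":0}]' && python3 -m pendant '[{"claw":0,"dx":15,"dy":6,"dz":40,"twist":0},{"claw":0.3,"dx":40,"dy":0,"dz":70,"twist":0},{"claw":0.6,"dx":50,"dy":-30,"dz":80,"twist":0},{"claw":0.6,"dx":50,"dy":-30,"dz":80,"twist":0}]'
python3 - <<'E'
from look import *
c,im,P=look("w4",dict(knob_a=.0737,done_a_mid=.028,seat_a=.022))
E
```

```text
disc [0.528 0.388 0.034]
[array([0.52151797, 0.48654241, 0.016     ]), array([0.57780349, 0.35668354, 0.016     ])]
0.40899434971776216 origin [0.49736202 0.39894483]
clock: 6.4
tool_pos: [0.518, 0.4262, 0.0692]
eef_rot: [0.98, 0.198, -0.003, 0.002]
contact_force: [-0.9, -0.5, 0.2]
opening: 0.004
finger_force: 0.0
clock: 7.2
tool_pos: [0.4595, 0.4021, 0.074]
eef_rot: [0.98, 0.197, 0.001, -0.0]
contact_force: [0.4, 0.6, -0.0]
opening: 0.004
finger_force: 0.0
clock: 7.6
tool_pos: [0.5136, 0.3669, 0.155]
eef_rot: [0.981, 0.193, 0.003, 0.001]
contact_force: [0.7, -0.6, -1.1]
opening: 0.251
finger_force: 0.0
cam [0.585 0.396 0.302] tcp [0.5113 0.3691 0.154 ] yaw [0.924 0.382] t 7.65
knob_a 0.82 [334. 350.] [0.4421 0.3195 0.0737]
done_a_mid 0.56 [293. 203.] [0.5252 0.3876 0.028 ]
seat_a 0.72 [204. 200.] [0.4994 0.4542 0.022 ]
```

View pics/w4.png

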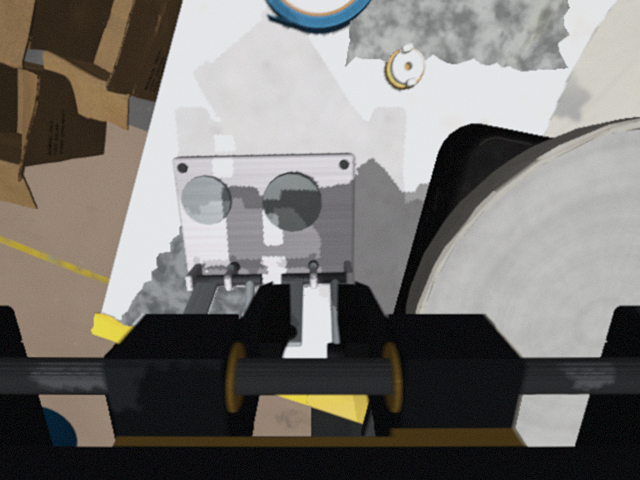

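Both clamps are now open: disc A sits at (292,201) and bare seat B at (206,200). Next I grasp the finished disc.

```bash
python3 -m pendant '[{"claw":0.75,"dx":10,"dy":10,"dz":-30,"twist":0},{"claw":0.75,"dx":18,"dy":19,"dz":-70,"twist":0},{"claw":0.75,"dx":18,"dy":19,"dz":-100,"twist":0},{"claw":0.75,"dx":18,"dy":19,"dz":-122,"twist":0},{"claw":0.75,"dx":18,"dy":19,"dz":-128,"twist":0},{"claw":0.75,"dx":18,"dy":19,"dz":-128,"twist":0}]' 25 && python3 -m pendant '[{"claw":0.4,"dx":0,"dy":0,"dz":0,"twist":0},{"claw":0.4,"dx":0,"dy":0,"dz":0,"twist":0},{"claw":0.4,"dx":0,"dy":0,"dz":0,"twist":0},{"claw":0.4,"dx":0,"dy":0,"dz":0,"twist":0},{"claw":0.4,"dx":0,"dy":0,"dz":0,"twist":0},{"claw":0.4,"dx":0,"dy":0,"dz":20,"twist":0},{"claw":0.4,"dx":0,"dy":0,"dz":20,"twist":0}]'
```

```text
clock: 8.4
tool_pos: [0.5246, 0.3913, 0.0236]
eef_rot: [0.98, 0.198, -0.001, 0.0]
contact_force: [-0.1, -0.5, 0.1]
opening: 0.751
finger_force: 0.0
clock: 9.1
tool_pos: [0.5272, 0.3918, 0.0468]
eef_rot: [0.98, 0.197, 0.002, -0.001]
contact_force: [0.1, 0.1, -1.9]
opening: 0.503
finger_force: 25.0
```

```bash
python3 -m pendant '[{"claw":0.4,"dx":0,"dy":0,"dz":45,"twist":0},{"claw":0.4,"dx":-10,"dy":0,"dz":90,"twist":0},{"claw":0.4,"dx":-30,"dy":-10,"dz":135,"twist":0},{"claw":0.4,"dx":-60,"dy":-30,"dz":170,"twist":0},{"claw":0.4,"dx":-95,"dy":-60,"dz":180,"twist":0},{"claw":0.4,"dx":-95,"dy":-60,"dz":180,"twist":0},{"claw":0.4,"dx":-95,"dy":-60,"dz":180,"twist":0}]'
python3 - <<'E'
from look import *
c,im,P=look("w5",dict(done_a_mid=.21,seat_a=.022))
cv2.imwrite("pics/w5c.png",im[200:480,150:490])
print(proj(c,r.get_state()["tool_pos"]))
E
```

```text
clock: 9.8
tool_pos: [0.4305, 0.3298, 0.2248]
eef_rot: [0.98, 0.198, 0.0, 0.0]
contact_force: [0.8, 0.5, -1.2]
opening: 0.5
finger_force: 25.0
cam [0.503 0.359 0.372] tcp [0.4316 0.3309 0.2247] yaw [0.922 0.387] t 9.85
done_a_mid 0.71 [315. 305.] [0.4216 0.3242 0.21  ]
seat_a 0.68 [219.  83.] [0.5019 0.4525 0.022 ]
seat_a 0.62 [289.  85.] [0.5254 0.3926 0.022 ]
[309.3277823 295.7841878]
```

View pics/w5c.png

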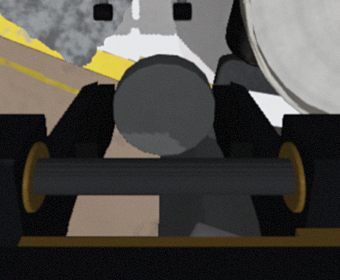

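```bash
python3 -m pendant '[{"claw":0.4,"dx":-5,"dy":-45,"dz":20,"twist":0},{"claw":0.4,"dx":-15,"dy":-90,"dz":40,"twist":0},{"claw":0.4,"dx":-20,"dy":-140,"dz":55,"twist":0.1},{"claw":0.4,"dx":-20,"dy":-190,"dz":55,"twist":0.2},{"claw":0.4,"dx":-20,"dy":-240,"dz":55,"twist":0.3},{"claw":0.4,"dx":-20,"dy":-290,"dz":55,"twist":0.4},{"claw":0.4,"dx":-20,"dy":-340,"dz":55,"twist":0.5},{"claw":0.4,"dx":-20,"dy":-390,"dz":55,"twist":0.6}]' && python3 -m pendant '[{"claw":0.4,"dx":0,"dy":-40,"dz":0,"twist":0.14},{"claw":0.4,"dx":0,"dy":-60,"dz":0,"twist":0.28},{"claw":0.4,"dx":0,"dy":-60,"dz":0,"twist":0.32},{"claw":0.4,"dx":0,"dy":-60,"dz":0,"twist":0.32},{"claw":0.4,"dx":0,"dy":-60,"dz":0,"twist":0.32}]'
python3 - <<'E'
from look import *
c,im,P=look("w6",dict(new_a_mid=.006,box_top=.022))
T=cloud(cam("top"),np.load("top.npy"))
m=np.zeros((480,640),bool);m[:280]=1
Q=P[m];Q=Q[Q[:,2]>-.01]
for C in(Q,T.reshape(-1,3)):
  for x in np.arange(.42,.68,.02):
    row=[]
    for y in np.arange(.04,-.26,-.02):
        k=(abs(C[:,0]-x)<.01)&(abs(C[:,1]-y)<.01);row.append(int(1000*C[k,2].max()) if k.any() else -1)
    print(round(x,2),row)
E
```

```text
clock: 10.75
tool_pos: [0.4123, -0.0586, 0.2796]
eef_rot: [0.877, 0.48, 0.001, -0.0]
contact_force: [2.0, -0.2, -1.1]
opening: 0.504
finger_force: 25.0
clock: 11.25
tool_pos: [0.4118, -0.1164, 0.2795]
eef_rot: [0.791, 0.612, 0.001, -0.0]
contact_force: [-0.2, 0.1, -0.4]
opening: 0.503
finger_force: 25.0
cam [ 0.432 -0.042  0.427] tcp [ 0.4117 -0.1162  0.2796] yaw [0.25  0.968] t 11.3
new_a_mid 0.89 [301. 136.] [ 0.4144 -0.0514  0.006 ]
box_top 0.55 [380. 176.] [ 0.4906 -0.1157  0.022 ]
0.42 [26, 26, 7, 7, 15, 15, 14, 290, 3, 15, 15, 15, 3, 2, -1]
0.44 [40, 25, 7, 6, 426, 15, 14, 288, 282, 14, 15, 14, 4, 4, 3]
0.46 [108, 27, 8, 6, 3, 4, 4, 25, 25, 24, 4, 4, 4, 4, 15]
0.48 [107, 106, 4, 4, 3, 4, 4, 26, 24, 25, 3, 4, 4, 4, 43]
0.5 [107, 108, 3, 4, 4, 3, 4, 25, 25, 24, 4, 4, 4, 56, 60]
0.52 [90, 108, 4, 267, 3, 4, 4, 25, 25, 24, 4, 4, 4, 60, 61]
0.54 [89, 107, 4, 280, 293, 4, 4, 4, 5, 6, 3, 4, 4, 60, 61]
0.56 [3, 107, 12, 282, 287, 4, 4, 4, 4, 5, 4, 4, 4, 5, 54]
0.58 [14, 4, 12, 11, 11, 4, 4, 3, 74, 148, 4, 5, 4, 4, 4]
0.6 [44, 60, 59, 54, 10, 10, 9, 14, 39, 193, 198, 4, 4, 5, 5]
0.62 [-
[... 453 characters left out ...]
]
0.5 [256, 253, 9, 7, 7, 6, 5, 31, 27, 27, 9, 8, 9, 273, 298]
0.52 [262, 255, 258, 273, 7, 8, 6, 29, 27, 633, 638, 611, 5, 292, 308]
0.54 [281, 257, 264, 280, 300, 9, 9, 10, 682, 708, 705, 676, 640, 609, 313]
0.56 [289, 290, 284, 296, 345, 8, 8, 6, 762, 782, 773, 743, 714, 681, 648]
0.58 [387, 389, 381, 373, 356, 14, 8, 9, 839, 855, 843, 813, 777, 744, 720]
0.6 [376, 379, 377, 363, -1, 14, 14, 13, 870, 875, 873, 866, 860, 821, 788]
0.62 [340, 346, 337, -1, -1, 0, 7, 7, 850, 8, 244, 8, 855, 830, 792]
0.64 [310, 310, 292, -1, -1, -1, 7, 6, 9, 8, 249, 269, 8, 8, 7]
0.66 [306, 301, 295, -1, -1, -1, 5, 8, 6, 8, 5, 283, 299, 8, 7]
0.68 [306, 302, 288, -1, -1, -1, 10, 19, 18, 18, 10, 8, 309, 9, 8]
```

View pics/w6.png

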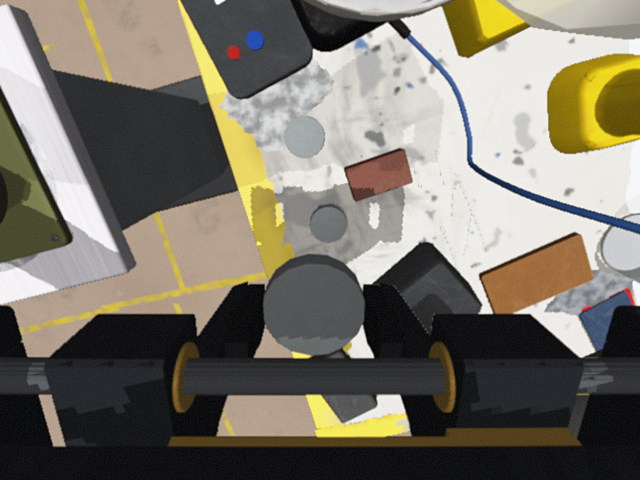

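The wrist view shows the held disc, new discs at (305,136) and (328,223), the box at (380,175), and the blue cord beyond it. I'll keep the hand clear of the cord by turning it further.

Run:
```python
from look import *
c,im,P=look("w7",dict(box_top=.022))
P[280:]=0
m=(P[...,2]>.018)&(P[...,2]<.032)&(abs(P[...,0]-.489)<.06)&(abs(P[...,1]+.115)<.05)
print(m.sum(),cv2.minAreaRect((P[m][:,:2]*1000).astype(np.float32)),P[m].mean(0))
hsv=cv2.cvtColor(im,cv2.COLOR_BGR2HSV);k=cv2.inRange(hsv,(0,80,40),(10,255,160));k[:130]=0;k[215:]=0;k[:,:330]=0;k[:,430:]=0
p=cv2.findNonZero(k);b=cv2.boxPoints(cv2.minAreaRect(p));print(b);print([at_z(c,q,.022).round(4) for q in b],np.mean([at_z(c,q,.022) for q in b],0))
for ctr in[(305,136),(328,223)]: print(at_z(c,ctr,.012))
print(r.get_state()["q"].round(2))
```

```text
cam [ 0.431 -0.041  0.427] tcp [ 0.4113 -0.1162  0.2798] yaw [0.249 0.968] t 11.45
2191 ((489.26116943359375, -115.01153564453125), (70.02713012695312, 40.26852798461914), 4.603179454803467) [ 0.48919248 -0.11427661  0.02297503]
[[343.8001  167.39998]
 [403.20007 147.59999]
 [414.50006 181.49998]
 [355.1001  201.29997]]
[array([ 0.4524, -0.0958,  0.022 ]), array([ 0.5212, -0.0911,  0.022 ]), array([ 0.527 , -0.1315,  0.022 ]), array([ 0.4563, -0.1371,  0.022 ])] [ 0.48924252 -0.1138687   0.022     ]
[ 0.41848278 -0.0520931   0.012     ]
[ 0.41933212 -0.15735833  0.012     ]
[ 0.67  0.44 -0.72  2.06  0.41  0.79 -0.56]
```

```bash
python3 -m pendant '[{"claw":0.4,"dx":0,"dy":0,"dz":-40,"twist":0.15},{"claw":0.4,"dx":0,"dy":0,"dz":-85,"twist":0.3},{"claw":0.4,"dx":0,"dy":0,"dz":-130,"twist":0.45},{"claw":0.4,"dx":0,"dy":0,"dz":-175,"twist":0.6},{"claw":0.4,"dx":10,"dy":0,"dz":-210,"twist":0.75},{"claw":0.4,"dx":45,"dy":2,"dz":-210,"twist":0.75},{"claw":0.4,"dx":78,"dy":2,"dz":-220,"twist":0.75},{"claw":0.4,"dx":78,"dy":2,"dz":-230,"twist":0.75}]' && python3 -m pendant '[{"claw":0.4,"dx":0,"dy":0,"dz":-10,"twist":0},{"claw":0.4,"dx":0,"dy":0,"dz":-18,"twist":0},{"claw":0.4,"dx":0,"dy":0,"dz":-21,"twist":0},{"claw":0.4,"dx":0,"dy":0,"dz":-21,"twist":0},{"claw":0.4,"dx":0,"dy":0,"dz":-21,"twist":0}]'
```

```text
clock: 12.3
tool_pos: [0.4952, -0.1136, 0.0495]
eef_rot: [0.512, 0.859, 0.003, 0.003]
contact_force: [-0.6, 0.8, -0.1]
opening: 0.502
finger_force: 25.0
clock: 12.8
tool_pos: [0.4887, -0.1148, 0.029]
eef_rot: [0.511, 0.859, -0.0, 0.0]
contact_force: [-0.9, -0.1, -0.2]
opening: 0.502
finger_force: 25.0
```

```bash
python3 -m pendant '[{"claw":0.4,"dx":0,"dy":0,"dz":-3,"twist":0},{"claw":0.4,"dx":0,"dy":0,"dz":-5,"twist":0},{"claw":0.4,"dx":0,"dy":0,"dz":-5,"twist":0}]' && python3 -m pendant '[{"claw":0.58,"dx":0,"dy":0,"dz":0,"twist":0},{"claw":0.58,"dx":0,"dy":0,"dz":0,"twist":0},{"claw":0.62,"dx":0,"dy":0,"dz":0,"twist":0},{"claw":0.62,"dx":0,"dy":0,"dz":10,"twist":0},{"claw":0.62,"dx":0,"dy":0,"dz":40,"twist":0},{"claw":0.62,"dx":-30,"dy":0,"dz":80,"twist":0},{"claw":0.7,"dx":-75,"dy":0,"dz":120,"twist":0},{"claw":0.7,"dx":-75,"dy":0,"dz":160,"twist":0}]' && python3 -m pendant '[{"claw":0.8,"dx":0,"dy":0,"dz":0,"twist":-0.15},{"claw":0.8,"dx":0,"dy":-10,"dz":0,"twist":-0.3},{"claw":0.8,"dx":0,"dy":-20,"dz":0,"twist":-0.45},{"claw":0.8,"dx":0,"dy":-20,"dz":0,"twist":-0.5},{"claw":0.8,"dx":0,"dy":-20,"dz":0,"twist":-0.5}]'
python3 - <<'E'
from look import *
c,im,P=look("w8",dict(new_a_mid=.006,done_a_mid=.028))
P[280:]=0
for n,xy,z in(("done",(.489,-.1145),.034),("na",(.417,-.051),.012),("nb",(.419,-.158),.012)):
    m=(abs(P[...,2]-z-.001)<.0035)&(np.hypot(P[...,0]-xy[0],P[...,1]-xy[1])<.045)
    (x,y),rad=cv2.minEnclosingCircle((P[m][:,:2]).astype(np.float32)) if m.any() else((0,0),0);print(n,m.sum(),x,y,rad,P[m].mean(0))
E
```

```text
clock: 13.1
tool_pos: [0.4893, -0.1149, 0.0257]
eef_rot: [0.511, 0.859, -0.0, 0.001]
contact_force: [-3.2, -0.6, 18.5]
opening: 0.499
finger_force: 25.0
clock: 13.9
tool_pos: [0.4074, -0.1152, 0.1839]
eef_rot: [0.511, 0.86, -0.003, -0.004]
contact_force: [0.7, -0.7, -1.1]
opening: 0.699
finger_force: 0.0
clock: 14.4
tool_pos: [0.4138, -0.1349, 0.1842]
eef_rot: [0.708, 0.706, 0.0, 0.0]
contact_force: [0.1, -0.4, -0.9]
opening: 0.799
finger_force: 0.0
cam [ 0.414 -0.058  0.331] tcp [ 0.4138 -0.1347  0.1841] yaw [0.002 1.   ] t 14.45
new_a_mid 0.92 [316. 113.] [ 0.4164 -0.0495  0.006 ]
done_a_mid 0.93 [401. 195.] [ 0.4895 -0.1175  0.028 ]
done 2253 0.4892139136791229 -0.11638740450143814 0.023110641166567802 [ 0.48907818 -0.11574198  0.0350389 ]
na 2343 0.4177660048007965 -0.052719175815582275 0.023147981613874435 [ 0.41796178 -0.05245743  0.01306571]
nb 1759 0.42779916524887085 -0.1520927995443344 0.03399118408560753 [ 0.41948749 -0.1584255   0.01304377]
```

View pics/w8.png

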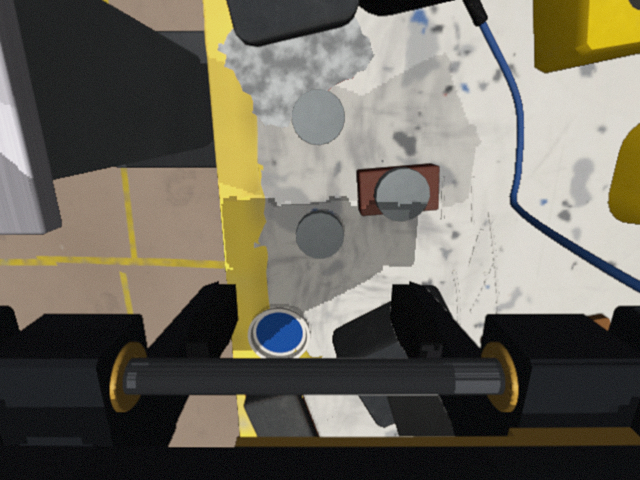

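The finished disc sits on the box at (402,193), within 2 mm of its centre. The new discs are at (318,117) and (320,233). Taking the first one.

```bash
python3 -m pendant '[{"claw":0.75,"dx":4,"dy":45,"dz":-10,"twist":0.1},{"claw":0.75,"dx":4,"dy":82,"dz":-40,"twist":0.2},{"claw":0.75,"dx":4,"dy":82,"dz":-85,"twist":0.2},{"claw":0.75,"dx":4,"dy":82,"dz":-130,"twist":0.2},{"claw":0.75,"dx":4,"dy":82,"dz":-165,"twist":0.2},{"claw":0.75,"dx":4,"dy":82,"dz":-177,"twist":0.2},{"claw":0.75,"dx":4,"dy":82,"dz":-180,"twist":0.2},{"claw":0.75,"dx":4,"dy":82,"dz":-180,"twist":0.2}]' 25 && python3 -m pendant '[{"claw":0.4,"dx":0,"dy":0,"dz":0,"twist":0},{"claw":0.4,"dx":0,"dy":0,"dz":0,"twist":0},{"claw":0.4,"dx":0,"dy":0,"dz":0,"twist":0},{"claw":0.4,"dx":0,"dy":0,"dz":0,"twist":0},{"claw":0.4,"dx":0,"dy":0,"dz":0,"twist":0},{"claw":0.4,"dx":0,"dy":0,"dz":10,"twist":0},{"claw":0.4,"dx":0,"dy":0,"dz":30,"twist":0}]'
```

```text
clock: 15.35
tool_pos: [0.4176, -0.0512, 0.0019]
eef_rot: [0.633, 0.774, 0.001, -0.002]
contact_force: [0.2, -0.3, 1.0]
opening: 0.751
finger_force: 0.0
clock: 16.05
tool_pos: [0.4172, -0.0529, 0.0332]
eef_rot: [0.634, 0.773, -0.0, -0.001]
contact_force: [-0.7, 0.9, -0.9]
opening: 0.502
finger_force: 25.0
```

```bash
python3 -m pendant '[{"claw":0.4,"dx":-3,"dy":0,"dz":45,"twist":0},{"claw":0.4,"dx":-5,"dy":0,"dz":95,"twist":0},{"claw":0.4,"dx":-5,"dy":0,"dz":145,"twist":-0.1},{"claw":0.4,"dx":-5,"dy":10,"dz":190,"twist":-0.25},{"claw":0.4,"dx":-5,"dy":40,"dz":210,"twist":-0.4},{"claw":0.4,"dx":-5,"dy":80,"dz":215,"twist":-0.55},{"claw":0.4,"dx":-5,"dy":125,"dz":215,"twist":-0.7},{"claw":0.4,"dx":-5,"dy":170,"dz":215,"twist":-0.85}]' && python3 -m pendant '[{"claw":0.4,"dx":0,"dy":45,"dz":-5,"twist":-0.13},{"claw":0.4,"dx":5,"dy":90,"dz":-10,"twist":-0.26},{"claw":0.4,"dx":10,"dy":135,"dz":-15,"twist":-0.39},{"claw":0.4,"dx":15,"dy":180,"dz":-20,"twist":-0.52},{"claw":0.4,"dx":20,"dy":214,"dz":-25,"twist":-0.524},{"claw":0.4,"dx":20,"dy":214,"dz":-25,"twist":-0.524},{"claw":0.4,"dx":20,"dy":214,"dz":-25,"twist":-0.524},{"claw":0.4,"dx":20,"dy":214,"dz":-25,"twist":-0.524}]'
cat > seats.py <<'E'
from look import *
import sys
c,im,P=look(sys.argv[1],dict(seat_a=.022,done_a_mid=.225))
F=P.copy();F[270:]=0
for n,xy in(("A",(.526,.391)),("B",(.5,.4535))):
    for z in(.022,.034):
        m=(abs(F[...,2]-z-.001)<.003)&(np.hypot(F[...,0]-xy[0],F[...,1]-xy[1])<.034)
        if m.sum()>200: print(n,z,m.sum(),cv2.minEnclosingCircle((F[m][:,:2]).astype(np.float32)),F[m].mean(0).round(4))
t=np.array(r.get_state()["tool_pos"]);m=(P[...,2]>t[2]+.002)&(P[...,2]<t[2]+.014)&(np.hypot(P[...,0]-t[0],P[...,1]-t[1])<.024)
print("held",m.sum(),cv2.minEnclosingCircle(P[m][:,:2].astype(np.float32)),np.median(P[m],0),"tcp",t)
E
python3 seats.py w9
```

```text
clock: 16.85
tool_pos: [0.4135, 0.1007, 0.2489]
eef_rot: [0.886, 0.464, 0.002, 0.001]
contact_force: [1.3, -0.2, -1.0]
opening: 0.506
finger_force: 25.0
clock: 17.65
tool_pos: [0.4329, 0.3118, 0.2217]
eef_rot: [0.975, 0.223, -0.001, 0.001]
contact_force: [0.3, -0.8, -1.4]
opening: 0.501
finger_force: 25.0
cam [0.504 0.345 0.369] tcp [0.4331 0.3117 0.2218] yaw [0.901 0.434] t 17.7
seat_a 0.65 [205.  74.] [0.4994 0.4507 0.022 ]
seat_a 0.64 [278.  75.] [0.5268 0.3913 0.022 ]
A 0.022 1664 ((0.5273196697235107, 0.39048174023628235), 0.020093198865652084) [0.5274 0.3904 0.023 ]
B 0.022 1750 ((0.5041911602020264, 0.45849311351776123), 0.026715008541941643) [0.5011 0.4533 0.0229]
held 8116 ((0.43390515446662903, 0.31210386753082275), 0.0240471251308918) [0.43582429 0.31251402 0.23061585] tcp [0.43330832 0.31205422 0.22201895]
```

View pics/w9.png

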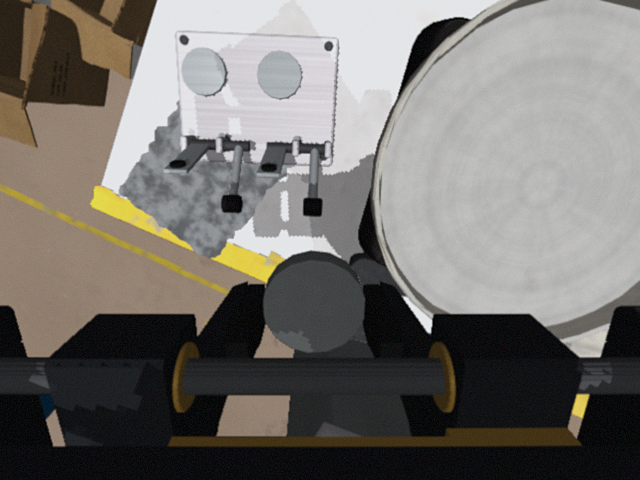

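Bare seats are at (204,72) and (279,75), flaps open. The seat fit gives A (0.5273, 0.3905) and B (0.5011, 0.4533), 68.0 mm apart as specified. Placing on B.

```bash
python3 -m pendant '[{"claw":0.4,"dx":20,"dy":40,"dz":0,"twist":-0.054},{"claw":0.4,"dx":40,"dy":82,"dz":-10,"twist":-0.054},{"claw":0.4,"dx":60,"dy":125,"dz":-30,"twist":-0.054},{"claw":0.4,"dx":68,"dy":141,"dz":-70,"twist":-0.054},{"claw":0.4,"dx":68,"dy":141,"dz":-115,"twist":-0.054},{"claw":0.4,"dx":68,"dy":141,"dz":-155,"twist":-0.054},{"claw":0.4,"dx":68,"dy":141,"dz":-180,"twist":-0.054},{"claw":0.4,"dx":68,"dy":141,"dz":-185,"twist":-0.054}]' && python3 -m pendant '[{"claw":0.4,"dx":0,"dy":0,"dz":0,"twist":0},{"claw":0.4,"dx":0,"dy":0,"dz":0,"twist":0}]'; python3 -c "
from h import *
s=r.get_state();print(s['tool_pos'],s['q'][-1])"
```

```text
clock: 18.6
tool_pos: [0.4996, 0.4516, 0.0333]
eef_rot: [0.981, 0.196, -0.003, 0.002]
contact_force: [-0.8, -0.5, -1.5]
opening: 0.504
finger_force: 25.0
clock: 18.8
tool_pos: [0.5022, 0.4554, 0.0388]
eef_rot: [0.981, 0.196, 0.001, -0.001]
contact_force: [-0.1, 0.2, -0.8]
opening: 0.501
finger_force: 25.0
[0.50221452 0.45542854 0.03876608] -2.268765982293335
```

```bash
python3 -m pendant '[{"claw":0.4,"dx":-1,"dy":-2,"dz":-6,"twist":0},{"claw":0.4,"dx":-1,"dy":-2,"dz":-10,"twist":0},{"claw":0.4,"dx":-1,"dy":-2,"dz":-12,"twist":0},{"claw":0.4,"dx":-1,"dy":-2,"dz":-13,"twist":0},{"claw":0.4,"dx":-1,"dy":-2,"dz":-13,"twist":0}]' && python3 -m pendant '[{"claw":0.6,"dx":0,"dy":0,"dz":0,"twist":0},{"claw":0.6,"dx":0,"dy":0,"dz":0,"twist":0},{"claw":0.6,"dx":0,"dy":0,"dz":0,"twist":0},{"claw":0.6,"dx":0,"dy":0,"dz":10,"twist":0},{"claw":0.6,"dx":0,"dy":0,"dz":50,"twist":0},{"claw":0.6,"dx":0,"dy":0,"dz":100,"twist":0},{"claw":0.6,"dx":-25,"dy":-40,"dz":150,"twist":0},{"claw":0.6,"dx":-40,"dy":-80,"dz":195,"twist":0}]' && python3 -m pendant '[{"claw":0.75,"dx":-10,"dy":-40,"dz":0,"twist":0},{"claw":0.75,"dx":-28,"dy":-60,"dz":0,"twist":0},{"claw":0.75,"dx":-28,"dy":-60,"dz":0,"twist":0}]'; python3 seats.py w10
```

```text
clock: 19.3
tool_pos: [0.5002, 0.4526, 0.026]
eef_rot: [0.98, 0.197, 0.0, 0.0]
contact_force: [-2.0, -3.8, 11.8]
opening: 0.501
finger_force: 25.0
clock: 20.1
tool_pos: [0.4674, 0.3929, 0.1989]
eef_rot: [0.98, 0.198, 0.001, -0.001]
contact_force: [0.4, -0.8, 0.7]
opening: 0.604
finger_force: 0.0
clock: 20.4
tool_pos: [0.4386, 0.328, 0.1974]
eef_rot: [0.981, 0.196, -0.001, 0.002]
contact_force: [-0.4, 0.5, 0.4]
opening: 0.751
finger_force: 0.0
cam [0.511 0.358 0.344] tcp [0.4399 0.3308 0.1975] yaw [0.923 0.385] t 20.45
seat_a 0.95 [279.  88.] [0.5258 0.3943 0.022 ]
A 0.022 1866 ((0.5273680686950684, 0.39035260677337646), 0.020145254209637642) [0.5274 0.3904 0.023 ]
B 0.034 2696 ((0.5015652179718018, 0.45200157165527344), 0.023322448134422302) [0.5018 0.4519 0.035 ]
held 0 ((0.0, 0.0), 0.0) [nan nan nan] tcp [0.44096041 0.33338705 0.1971695 ]
  return _methods._mean(a, axis=axis, dtype=dtype,
  ret = um.true_divide(
```

```bash
python3 -m pendant '[{"claw":0.75,"dx":-15,"dy":-40,"dz":20,"twist":0},{"claw":0.75,"dx":-28,"dy":-85,"dz":40,"twist":0.1},{"claw":0.75,"dx":-28,"dy":-132,"dz":45,"twist":0.24},{"claw":0.75,"dx":-28,"dy":-180,"dz":45,"twist":0.38},{"claw":0.75,"dx":-28,"dy":-228,"dz":45,"twist":0.52},{"claw":0.75,"dx":-28,"dy":-276,"dz":45,"twist":0.66},{"claw":0.75,"dx":-28,"dy":-324,"dz":45,"twist":0.8},{"claw":0.75,"dx":-28,"dy":-372,"dz":45,"twist":0.94}]' && python3 -m pendant '[{"claw":0.75,"dx":0,"dy":-45,"dz":0,"twist":0.12},{"claw":0.75,"dx":0,"dy":-90,"dz":0,"twist":0.24},{"claw":0.75,"dx":0,"dy":-130,"dz":0,"twist":0.24},{"claw":0.75,"dx":0,"dy":-130,"dz":0,"twist":0.24},{"claw":0.75,"dx":0,"dy":-130,"dz":0,"twist":0.24}]'
python3 - <<'E'
from look import *
c,im,P=look("w11",dict(new_a_mid=.006,done_a_mid=.028))
P[285:]=0
for o in nets.place_of("wrist","new_a_mid")[:3]+[None]:
    g,z=(at_z(c,np.array(o["position"])*[640,480],.006),.012) if o else ((.489,-.116),.034)
    m=(abs(P[...,2]-z-.001)<.0035)&(np.hypot(P[...,0]-g[0],P[...,1]-g[1])<.032)
    if m.any(): print(g,m.sum(),cv2.minEnclosingCircle(P[m][:,:2].astype(np.float32)),P[m].mean(0))
E
```

```text
clock: 21.35
tool_pos: [0.414, -0.0407, 0.2418]
eef_rot: [0.783, 0.622, 0.001, 0.0]
contact_force: [1.8, -0.3, 0.2]
opening: 0.745
finger_force: 0.0
clock: 21.85
tool_pos: [0.4137, -0.17, 0.2415]
eef_rot: [0.706, 0.708, 0.001, 0.0]
contact_force: [0.5, 1.0, 0.5]
opening: 0.746
finger_force: 0.0
cam [ 0.413 -0.093  0.389] tcp [ 0.4136 -0.1687  0.2417] yaw [-0.006  1.   ] t 21.9
done_a_mid 0.78 [394. 150.] [ 0.4937 -0.1175  0.028 ]
(0.489, -0.116) 1770 ((0.48961395025253296, -0.11630949378013611), 0.023023582994937897) [ 0.4892781  -0.11596769  0.03500587]
```

View pics/w11.png

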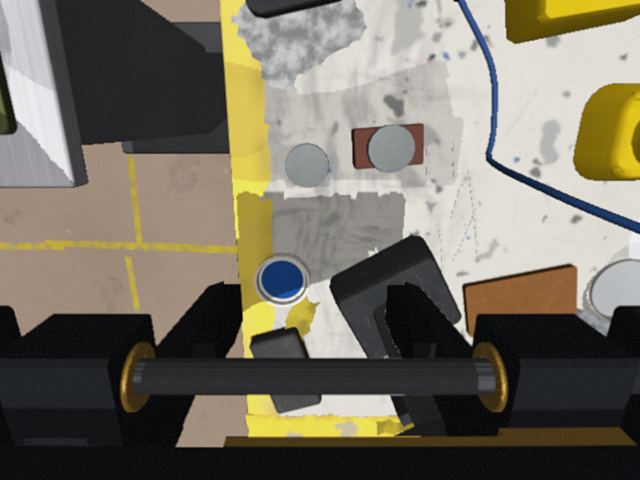

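The second new disc has been knocked; it is now at (307,165). The stack at (391,149) is untouched.

Run:
```python
from look import *
c,im,P=look("w12",{})
P[285:]=0;g=at_z(c,(307,165),.012)
m=(abs(P[...,2]-.013)<.0035)&(np.hypot(P[...,0]-g[0],P[...,1]-g[1])<.032)
print(g,m.sum(),cv2.minEnclosingCircle(P[m][:,:2].astype(np.float32)),P[m].mean(0),r.get_state()["q"].round(2))
```

```text
cam [ 0.413 -0.091  0.389] tcp [ 0.413  -0.1681  0.2418] yaw [-0.008  1.   ] t 22.1
[ 0.40633612 -0.13241543  0.012     ] 1491 ((0.4068247973918915, -0.13527533411979675), 0.023000111803412437) [ 0.4066809  -0.13488492  0.01304658] [ 0.78  0.54 -0.77  2.06  0.55  0.75 -0.32]
```

```bash
python3 -m pendant '[{"claw":0.66,"dx":-6,"dy":33,"dz":0,"twist":-0.14},{"claw":0.66,"dx":-6,"dy":33,"dz":-40,"twist":-0.28},{"claw":0.66,"dx":-6,"dy":33,"dz":-85,"twist":-0.42},{"claw":0.66,"dx":-6,"dy":33,"dz":-130,"twist":-0.56},{"claw":0.66,"dx":-6,"dy":33,"dz":-175,"twist":-0.67},{"claw":0.66,"dx":-6,"dy":33,"dz":-210,"twist":-0.67},{"claw":0.66,"dx":-6,"dy":33,"dz":-232,"twist":-0.67},{"claw":0.66,"dx":-6,"dy":33,"dz":-237,"twist":-0.67}]' 25 && python3 -m pendant '[{"claw":0.66,"dx":0,"dy":0,"dz":0,"twist":0},{"claw":0.4,"dx":0,"dy":0,"dz":0,"twist":0},{"claw":0.4,"dx":0,"dy":0,"dz":0,"twist":0},{"claw":0.4,"dx":0,"dy":0,"dz":0,"twist":0},{"claw":0.4,"dx":0,"dy":0,"dz":0,"twist":0},{"claw":0.4,"dx":0,"dy":0,"dz":0,"twist":0},{"claw":0.4,"dx":0,"dy":0,"dz":10,"twist":0},{"claw":0.4,"dx":0,"dy":0,"dz":30,"twist":0}]'
```

```text
clock: 22.9
tool_pos: [0.3954, -0.138, 0.0258]
eef_rot: [0.897, 0.442, -0.019, -0.005]
contact_force: [-0.7, -0.5, 0.5]
opening: 0.657
finger_force: 0.0
clock: 23.7
tool_pos: [0.3943, -0.1389, 0.0562]
eef_rot: [0.897, 0.441, -0.02, -0.006]
contact_force: [-0.1, -0.5, -0.1]
opening: 0.399
finger_force: 0.0
```

```bash
python3 -c "
from h import *
s=r.get_state();print(s['q'].round(3),s['tool_pos'])"
```

```text
[ 0.393  0.837 -0.286  2.268  1.169  0.246 -1.626] [ 0.39428222 -0.1389304   0.05616088]
```

```bash
python3 -m pendant '[{"claw":0.6,"dx":10,"dy":0,"dz":40,"twist":0.1},{"claw":0.6,"dx":10,"dy":0,"dz":80,"twist":0.24},{"claw":0.6,"dx":10,"dy":0,"dz":100,"twist":0.38},{"claw":0.6,"dx":10,"dy":0,"dz":100,"twist":0.52},{"claw":0.6,"dx":10,"dy":0,"dz":100,"twist":0.66},{"claw":0.6,"dx":10,"dy":0,"dz":100,"twist":0.8},{"claw":0.6,"dx":10,"dy":0,"dz":100,"twist":0.94},{"claw":0.6,"dx":10,"dy":0,"dz":100,"twist":1.08}]' && python3 -m pendant '[{"claw":0.6,"dx":0,"dy":0,"dz":0,"twist":0.14},{"claw":0.6,"dx":0,"dy":0,"dz":0,"twist":0.23},{"claw":0.6,"dx":0,"dy":0,"dz":0,"twist":0.23},{"claw":0.6,"dx":0,"dy":0,"dz":0,"twist":0.23}]'
python3 - <<'E'
from look import *
c,im,P=look("w13",dict(new_a_mid=.006))
P[285:]=0
m=(abs(P[...,2]-.013)<.0035)&(np.hypot(P[...,0]-.4068,P[...,1]+.135)<.045)
print(m.sum(),cv2.minEnclosingCircle(P[m][:,:2].astype(np.float32)) if m.any() else 0,P[m].mean(0),r.get_state()["q"].round(2))
E
```

```text
clock: 24.5
tool_pos: [0.4044, -0.1394, 0.1566]
eef_rot: [0.541, 0.841, -0.02, 0.005]
contact_force: [0.1, -0.1, 0.0]
opening: 0.6
finger_force: 0.0
clock: 24.9
tool_pos: [0.4045, -0.1393, 0.1564]
eef_rot: [0.445, 0.895, -0.019, 0.007]
contact_force: [0.0, -0.0, -0.3]
opening: 0.603
finger_force: 0.0
cam [ 0.358 -0.072  0.301] tcp [ 0.4046 -0.1393  0.1565] yaw [-0.604  0.796] t 24.95
2231 ((0.4067800045013428, -0.13532353937625885), 0.023105362430214882) [ 0.40625488 -0.13464465  0.01304357] [ 0.75  0.74 -0.92  2.21  1.03  0.73 -0.26]
```

```bash
python3 -m pendant '[{"claw":0.6,"dx":2,"dy":4,"dz":-45,"twist":0},{"claw":0.6,"dx":2,"dy":4,"dz":-90,"twist":0},{"claw":0.6,"dx":2,"dy":4,"dz":-125,"twist":0},{"claw":0.6,"dx":2,"dy":4,"dz":-130,"twist":0},{"claw":0.6,"dx":2,"dy":4,"dz":-130,"twist":0}]' 25; python3 -c "
from h import *
s=r.get_state();print(s['q'].round(3),s['tool_pos'])"
```

```text
clock: 25.5
tool_pos: [0.4063, -0.1349, 0.0262]
eef_rot: [0.444, 0.896, -0.019, 0.006]
contact_force: [0.9, 0.1, -0.4]
opening: 0.599
finger_force: 0.0
[ 0.606  0.99  -0.707  2.272  1.557  0.614 -0.734] [ 0.40634986 -0.1349085   0.02622858]
```

Reaching fine in this orientation; lower and grip.

```bash
python3 -m pendant '[{"claw":0.6,"dx":0,"dy":0,"dz":-10,"twist":0},{"claw":0.6,"dx":0,"dy":0,"dz":-18,"twist":0},{"claw":0.6,"dx":0,"dy":0,"dz":-22,"twist":0},{"claw":0.6,"dx":0,"dy":0,"dz":-22,"twist":0}]' 25 && python3 -m pendant '[{"claw":0.4,"dx":0,"dy":0,"dz":0,"twist":0},{"claw":0.4,"dx":0,"dy":0,"dz":0,"twist":0},{"claw":0.4,"dx":0,"dy":0,"dz":0,"twist":0},{"claw":0.4,"dx":0,"dy":0,"dz":0,"twist":0},{"claw":0.4,"dx":0,"dy":0,"dz":10,"twist":0},{"claw":0.4,"dx":0,"dy":0,"dz":30,"twist":0},{"claw":0.4,"dx":0,"dy":0,"dz":30,"twist":0}]'
```

```text
clock: 25.9
tool_pos: [0.4069, -0.1355, 0.0048]
eef_rot: [0.444, 0.896, -0.019, 0.008]
contact_force: [0.9, 1.5, -0.2]
opening: 0.601
finger_force: 0.0
clock: 26.6
tool_pos: [0.4075, -0.1352, 0.0358]
eef_rot: [0.444, 0.896, -0.019, 0.008]
contact_force: [0.6, 0.5, -0.9]
opening: 0.5
finger_force: 25.0
```

```bash
python3 -m pendant '[{"claw":0.4,"dx":3,"dy":0,"dz":45,"twist":-0.1},{"claw":0.4,"dx":5,"dy":0,"dz":95,"twist":-0.24},{"claw":0.4,"dx":5,"dy":0,"dz":145,"twist":-0.38},{"claw":0.4,"dx":5,"dy":15,"dz":185,"twist":-0.52},{"claw":0.4,"dx":5,"dy":55,"dz":205,"twist":-0.66},{"claw":0.4,"dx":5,"dy":100,"dz":205,"twist":-0.8},{"claw":0.4,"dx":5,"dy":150,"dz":205,"twist":-0.94},{"claw":0.4,"dx":5,"dy":200,"dz":205,"twist":-1.08}]' && python3 -m pendant '[{"claw":0.4,"dx":0,"dy":45,"dz":0,"twist":-0.14},{"claw":0.4,"dx":5,"dy":90,"dz":0,"twist":-0.28},{"claw":0.4,"dx":10,"dy":135,"dz":-5,"twist":-0.42},{"claw":0.4,"dx":15,"dy":180,"dz":-10,"twist":-0.56},{"claw":0.4,"dx":20,"dy":225,"dz":-15,"twist":-0.7},{"claw":0.4,"dx":20,"dy":250,"dz":-20,"twist":-0.74},{"claw":0.4,"dx":20,"dy":250,"dz":-20,"twist":-0.74},{"claw":0.4,"dx":20,"dy":250,"dz":-20,"twist":-0.74}]'; python3 seats.py w14
```

```text
clock: 27.4
tool_pos: [0.4114, 0.0657, 0.2391]
eef_rot: [0.843, 0.537, -0.02, -0.003]
contact_force: [1.6, 0.2, -0.8]
opening: 0.5
finger_force: 25.0
clock: 28.2
tool_pos: [0.4311, 0.314, 0.2184]
eef_rot: [0.98, 0.2, -0.018, -0.009]
contact_force: [-0.3, -0.1, -0.5]
opening: 0.501
finger_force: 25.0
cam [0.509 0.342 0.363] tcp [0.4315 0.313  0.2186] yaw [0.92  0.391] t 28.25
seat_a 0.57 [280.  65.] [0.5284 0.3919 0.022 ]
seat_a 0.5 [237. 204.] [0.3949 0.3858 0.022 ]
A 0.022 1761 ((0.5272942185401917, 0.39050281047821045), 0.020101815462112427) [0.5276 0.3903 0.023 ]
B 0.034 2442 ((0.5013709664344788, 0.45179638266563416), 0.02313246764242649) [0.5016 0.4515 0.0349]
held 7882 ((0.43226444721221924, 0.31293606758117676), 0.024039622396230698) [0.434413   0.31404863 0.22639286] tcp [0.43201801 0.31263277 0.21909429]
```

```bash
python3 -m pendant '[{"claw":0.4,"dx":35,"dy":30,"dz":0,"twist":0},{"claw":0.4,"dx":70,"dy":60,"dz":-15,"twist":0},{"claw":0.4,"dx":96,"dy":78,"dz":-50,"twist":0},{"claw":0.4,"dx":96,"dy":78,"dz":-95,"twist":0},{"claw":0.4,"dx":96,"dy":78,"dz":-130,"twist":0},{"claw":0.4,"dx":96,"dy":78,"dz":-160,"twist":0},{"claw":0.4,"dx":96,"dy":78,"dz":-160,"twist":0},{"claw":0.4,"dx":96,"dy":78,"dz":-160,"twist":0}]' && python3 -c "
from h import *
s=r.get_state();print(s['tool_pos'])"
```

```text
clock: 29.15
tool_pos: [0.5283, 0.3918, 0.0599]
eef_rot: [0.98, 0.199, -0.017, -0.01]
contact_force: [1.1, 0.9, -0.1]
opening: 0.501
finger_force: 25.0
[0.52829275 0.39175206 0.05988248]
```

```bash
python3 -m pendant '[{"claw":0.4,"dx":-1,"dy":-1,"dz":-12,"twist":0},{"claw":0.4,"dx":-1,"dy":-1,"dz":-22,"twist":0},{"claw":0.4,"dx":-1,"dy":-1,"dz":-29,"twist":0},{"claw":0.4,"dx":-1,"dy":-1,"dz":-32,"twist":0},{"claw":0.4,"dx":-1,"dy":-1,"dz":-33,"twist":0},{"claw":0.4,"dx":-1,"dy":-1,"dz":-33,"twist":0}]' && python3 -m pendant '[{"claw":0.56,"dx":0,"dy":0,"dz":0,"twist":0},{"claw":0.56,"dx":0,"dy":0,"dz":0,"twist":0},{"claw":0.56,"dx":0,"dy":0,"dz":0,"twist":0},{"claw":0.56,"dx":0,"dy":0,"dz":10,"twist":0},{"claw":0.56,"dx":0,"dy":0,"dz":50,"twist":0},{"claw":0.56,"dx":0,"dy":0,"dz":100,"twist":0},{"claw":0.5,"dx":-45,"dy":-30,"dz":130,"twist":0},{"claw":0.3,"dx":-80,"dy":-60,"dz":165,"twist":0}]' && python3 -m pendant '[{"claw":0,"dx":-10,"dy":-10,"dz":10,"twist":0},{"claw":0,"dx":-10,"dy":-10,"dz":10,"twist":0}]'; python3 seats.py w15 2>/dev/null
```

```text
clock: 29.75
tool_pos: [0.5265, 0.3914, 0.027]
eef_rot: [0.98, 0.2, -0.018, -0.01]
contact_force: [-1.4, -2.1, 4.4]
opening: 0.503
finger_force: 25.0
clock: 30.55
tool_pos: [0.4581, 0.3424, 0.1819]
eef_rot: [0.98, 0.2, -0.016, -0.011]
contact_force: [0.4, 0.5, 0.3]
opening: 0.43
finger_force: 0.0
clock: 30.75
tool_pos: [0.4486, 0.331, 0.1925]
eef_rot: [0.98, 0.2, -0.016, -0.01]
contact_force: [0.1, 0.6, 0.5]
opening: 0.25
finger_force: 0.0
cam [0.526 0.359 0.337] tcp [0.4496 0.3319 0.1913] yaw [0.92  0.391] t 30.8
A 0.034 2736 ((0.5275904536247253, 0.39079585671424866), 0.023045603185892105) [0.528  0.3908 0.035 ]
B 0.034 2716 ((0.501483142375946, 0.45193108916282654), 0.02309008687734604) [0.502  0.4517 0.035 ]
held 689 ((0.4564989507198334, 0.33516445755958557), 0.022486306726932526) [0.45220845 0.33916711 0.19873043] tcp [0.4499446  0.33249381 0.18978658]
```

Both discs are on their seats, within 1.5 mm. Shutting the clamps.

```bash
python3 -m pendant '[{"claw":0,"dx":-30,"dy":-24,"dz":-20,"twist":0},{"claw":0,"dx":-30,"dy":-24,"dz":-60,"twist":0},{"claw":0,"dx":-30,"dy":-24,"dz":-100,"twist":0},{"claw":0,"dx":-30,"dy":-24,"dz":-118,"twist":0},{"claw":0,"dx":-30,"dy":-24,"dz":-118,"twist":0},{"claw":0,"dx":-30,"dy":-24,"dz":-118,"twist":0}]' && python3 -m pendant '[{"claw":0,"dx":10,"dy":4,"dz":0,"twist":0},{"claw":0,"dx":20,"dy":8,"dz":0,"twist":0},{"claw":0,"dx":30,"dy":13,"dz":0,"twist":0},{"claw":0,"dx":40,"dy":17,"dz":0,"twist":0},{"claw":0,"dx":50,"dy":21,"dz":0,"twist":0},{"claw":0,"dx":61,"dy":25,"dz":0,"twist":0},{"claw":0,"dx":61,"dy":25,"dz":0,"twist":0},{"claw":0,"dx":61,"dy":25,"dz":0,"twist":0}]' && python3 -m pendant '[{"claw":0,"dx":-15,"dy":-6,"dz":40,"twist":0},{"claw":0,"dx":-50,"dy":0,"dz":70,"twist":0},{"claw":0,"dx":-86,"dy":25,"dz":70,"twist":0},{"claw":0,"dx":-86,"dy":38,"dz":35,"twist":0},{"claw":0,"dx":-86,"dy":38,"dz":0,"twist":0},{"claw":0,"dx":-86,"dy":38,"dz":0,"twist":0},{"claw":0,"dx":-86,"dy":38,"dz":0,"twist":0}]' && python3 -m pendant '[{"claw":0,"dx":10,"dy":4,"dz":0,"twist":0},{"claw":0,"dx":20,"dy":8,"dz":0,"twist":0},{"claw":0,"dx":30,"dy":13,"dz":0,"twist":0},{"claw":0,"dx":40,"dy":17,"dz":0,"twist":0},{"claw":0,"dx":50,"dy":21,"dz":0,"twist":0},{"claw":0,"dx":61,"dy":25,"dz":0,"twist":0},{"claw":0,"dx":61,"dy":25,"dz":0,"twist":0},{"claw":0,"dx":61,"dy":25,"dz":0,"twist":0}]' && python3 -m pendant '[{"claw":0,"dx":-15,"dy":-6,"dz":45,"twist":0},{"claw":0,"dx":-20,"dy":-30,"dz":90,"twist":0},{"claw":0,"dx":-20,"dy":-60,"dz":120,"twist":0},{"claw":0,"dx":-20,"dy":-60,"dz":140,"twist":0},{"claw":0,"dx":-20,"dy":-60,"dz":140,"twist":0}]'; python3 seats.py w16 2>/dev/null
```

```text
clock: 31.5
tool_pos: [0.4193, 0.3085, 0.0714]
eef_rot: [0.98, 0.2, -0.018, -0.01]
contact_force: [0.4, -0.3, 0.6]
opening: 0.008
finger_force: 0.0
clock: 32.3
tool_pos: [0.4804, 0.333, 0.0728]
eef_rot: [0.98, 0.199, -0.017, -0.011]
contact_force: [-0.5, -0.1, -1.0]
opening: 0.004
finger_force: 0.0
clock: 33.0
tool_pos: [0.3936, 0.3701, 0.0723]
eef_rot: [0.98, 0.2, -0.018, -0.01]
contact_force: [-0.3, 0.1, 0.5]
opening: 0.003
finger_force: 0.0
clock: 33.8
tool_pos: [0.4554, 0.3953, 0.0733]
eef_rot: [0.98, 0.199, -0.017, -0.011]
contact_force: [-0.3, -0.8, -0.1]
opening: 0.008
finger_force: 0.0
clock: 34.3
tool_pos: [0.4358, 0.3358, 0.2152]
eef_rot: [0.98, 0.199, -0.015, -0.011]
contact_force: [-0.1, 0.7, 0.2]
opening: 0.005
finger_force: 0.0
cam [0.513 0.363 0.36 ] tcp [0.4351 0.3359 0.2135] yaw [0.92  0.391] t 34.35
seat_a 0.68 [300.  86.] [0.5263 0.3915 0.022 ]
seat_a 0.55 [224.  87.] [0.4991 0.4542 0.022 ]
A 0.034 1624 ((0.52745121717453, 0.3908636271953583), 0.02303040213882923) [0.5312 0.3921 0.035 ]
B 0.034 1551 ((0.5012917518615723, 0.452069491147995), 0.0231156088411808) [0.5059 0.4527 0.035 ]
held 610 ((0.44334352016448975, 0.33771753311157227), 0.014214328490197659) [0.44395046 0.33685143 0.22145851] tcp [0.43417996 0.3356369  0.2113807 ]
```

View pics/w16.png

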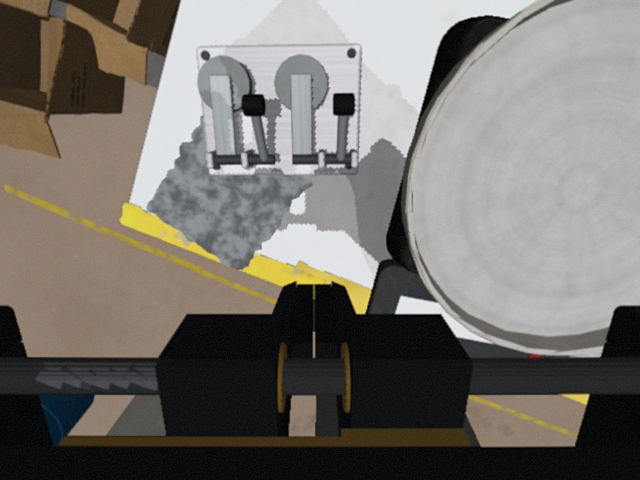

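Both flaps lie shut over the discs at (222,82) and (302,82), with the discs still centred. The stack was checked earlier and nothing has gone near it since.

```bash
python3 -c "
from plant import r
print(r.finish_job())"
```

```text
the job is handed in; nothing more can be done
None
```

The job is handed in (no verdict was returned): the one finished disc (seat B was empty) is on the box about 2 mm off centre, both new discs are within about 1.5 mm of their seat centres under shut clamps, and the lid, cap and tape were not touched.

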